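# File a slide block and lock the tray's follower against the row

### The arm

A 7-joint arm with a two-finger parallel gripper is mounted at the origin on a cart in front of the work surface, level with it; the furniture and walls round the work are solid. World frame = base frame: x ahead of the robot, y to its left, z up, the work surface at z = 0. Lengths are in mm, angles in rad, forces in N, time in s.
With the tool pointing down it reaches from about 400 to 850 mm from the base axis. Payload 6.9 kg.
Tool frame: the origin (TCP) lies at the very end of the fingers, on their centre line; the grasp point (between the pads) lies 19 mm behind it; z points along the fingers, y is the line along which they close (so a half turn about z gives the same grasp; the last joint's range is limited). The gripper opens to 85 mm and grips with 20 to 120 N. Pads are 22 mm wide; open, the fingers measure 114 mm over their backs; the gripper's body (76 mm by 85 mm) begins 54 mm behind the grasp point. The pads swing forward as they close: fully open they stand 13 mm farther back than shut.
Start: joints at [-1.056, 0.507, -0.238, 1.5, 0.126, 1.149, -0.155], TCP at [249.033, 573.231, 231.275] pointing down, gripper open.
Joint ranges: [-3.08, 3.08], [-0.24, 2.05], [-1.43, 1.35], [0, 2.5], [-1.52, 4.66], [0.17, 1.96], [-2.89, 2.89]. Speed limits (rad/s): [2.39, 2.39, 3.14, 3.14, 3.14, 3.14, 3.14].

### API

Orientations are given as [roll, pitch, yaw] about the fixed x, y, z axes, in that order (R = Rz(yaw) Ry(pitch) Rx(roll)).
In Python, from rig import arm, kinematics, status, snapshot, sign_off gives the robot as it stands. The module is installed in compiled form; this text tells all that it offers. Calls block until the motion is done:
- arm.move_to(position, orientation): joint-space move of the TCP to a pose.
- arm.line_to(position, frame=None, rate=150, stop_force=None): straight line of the TCP; frame=None keeps the orientation; rate is the mean speed in mm/s. With stop_force (N) it stops when the force on the tool has changed by that much, and returns True; else False.
- arm.movej(angles): joint-space move.
- arm.move_gripper(opening): finger opening in mm; the grip force is fixed at half the most; returns when the fingers have stopped.
- arm.sleep(seconds).
- kinematics.solve_ik(position, orientation): joint angles nearest the present ones, or None.
- status.get_obs(): the state.
- snapshot(name): name is "side" or "top" or "wrist"; returns a dict with "pixels" (420x560x3 uint8, blue, green, red), "z_map" (420x560 float32, mm along the optical axis (not along the pixel's ray), 0 where there is no reading), "vfov" (degrees; the focal length in pixels is half the picture's height over the tangent of half this angle, whatever the lens; pixels are square), "cx", "cy" (the principal point, pixels), "dist_coeffs" ([k1, k2, p1, p2, k3] as OpenCV has them; the pictures are not rectified), "R" (3x3) and "t" (3): a world point X has camera coordinates R X + t. Camera axes: x right, y down, z forward; pixel columns grow to the right and rows downward; lengths in mm; the calibration is good to about 2 mm. A picture is of the moment at which its call begins.
A pose or a line that the arm cannot do raises arm.PlanningError and nothing moves.
- sign_off(): hands the job in; it is judged then, once.
The state is a dict: "time": time; "joint_pos": joint angles; "joint_velocities": joint speeds; "joint_efforts": joint torques, N m; "eef_pos": TCP position; "tcp_rot": TCP orientation; "contact_force": force on the tool from outside, world axes, zero at the start; "moment": the same for the moment, N m; "width": finger opening in mm; "grip_force": force on a finger pad.
Only numpy, scipy, OpenCV 4.12 (cv2) and the standard library are available. Lean on these libraries where they do the work, as an engineer would, in place of code of your own. Each camera call takes 0.05 s, during which the arm holds its last target. There are 200 camera calls.

### The job

Stand the loose wooden slide block in the gap of the grey filing tray, on its long side like the blocks already filed there. Then squeeze the follower's release lever against its fixed grip, slide the follower with the lever held in until the whole row is closed up, and let go so that the pawl drops fully into the tightest notch that the row allows. Press the row only gently, because the thin ribs of the blocks chip, and leave the other things on the desk where they are.

Things in the scene. Friction and masses are not known exactly. Their poses are not given: they have to be found in the camera images.
- new_block: Loose wooden slide block, 150 x 50 x 26 mm, about 0.11 kg, standing on its long narrow side on the desk. Origin: centre of its plain 150 x 50 face, 25 mm up. x points up, y runs along the 150 mm, z through the 26 mm thickness to the grooved face (block centre 13 mm along z). Either face may look to the follower. Pressed by the follower with over 20 N, its ribs chip.
- tray: Grey steel filing tray, fixed, 166 x 350 mm, walls 42 mm high, inside 160 mm wide, floor 5 mm thick. Origin: centre of its underside, on the desk. y runs along the tray from the follower to the filed row, x across it, away from the wall with the rack (x = -83 mm). Blocks stand across the tray, length along x.
- follower_face (a point): Centre line of the follower's flat plate (152 mm wide, top edge 74 mm above the desk), on the face towards the row, 30 mm above the desk; axes as the tray's. At the start the gap from here to the first filed block is 98 to 112 mm. Two blocks of unlike thickness stand loosely beyond it, with play between them.
- grip_mid (a point): Pinch point of the follower, 112 mm above the desk: midway between lever and fixed grip when squeezed. Axes as the tray's; pinch along x. Lever at -x, fixed grip at +x, each 22 to 26 mm wide along y, tops 128 to 133 mm up, free above 80 mm. Outside width here 28 mm squeezed, about 39 mm at rest, the lever then leaning out to -x.
- follower (a joint): Slide of the follower along the tray's y, in m: 0 at the start, grows towards the row, stops at 0.165. The pawl finds a notch at every whole 8 mm (0, 0.008, 0.016 ...), with about 0.6 mm of play either way. The row is closed up at some value from 0.100 to 0.136. About 1 N of friction with the pawl out, up to 3 N more to drag the blocks; positively locked when it is in.
- lever (a joint): Release lever, hinged along y, in rad: 0 = sprung out, pawl fully home in a notch; above 0.12 the pawl is clear of the rack; 0.24 = fully squeezed, upright. About 6 N at the pinch point starts it, 11 N holds it fully in. Left between notches the pawl rides on a tooth and the lever stays near 0.1.
- stop: Fixed plate in the tray that ends the row, 152 x 52 mm; its place differs each time. Origin: foot of the face towards the row, on the tray's floor; axes as the tray's.
- vial_rack: Bystander: vial rack 48 x 110 x 30 mm with three vials 58 mm tall. Origin: centre of its underside.
- blower: Bystander: rubber dust blower, 51 mm bulb, 96 mm tall. Origin: centre of its underside.
- usb_stick: Bystander: usb stick 18 x 52 x 8 mm. Origin: centre of its underside.

How it is judged (in metres and radians):
On the way, in this order (a step that is already met when the one before it is completed fails the run):
1. the block stands across the tray in the gap ahead of the follower, let go (z of new_block in the frame of tray between 0.0275 and 0.036 m and angle between new_block's own x axis and vertical below 0.12 rad and x of new_block in the frame of tray between -0.02 and 0.02 m and angle between the z axis of new_block and the y axis of tray, either way round below 0.2 rad and y of new_block in the frame of follower_face above -0.004 m and y of new_block in the frame of stop below 0.004 m and contact force between the fingers and new_block below 0.3 N and value of joint follower below 0.015 m), for 0.2 s.
2. the follower is slid towards the row with its lever held squeezed (value of joint lever above 0.12 rad and value of joint follower above 0.04 m and velocity of joint follower above 0.003 m/s), for 0.1 s.
At the end, for the whole second after the job is handed in: The new block stands on its long side in the row between follower and stop; the row is closed up so that less than 9.5 mm of play (one notch and a little) is left in it; the lever is sprung out to under 0.04 rad, pawl home in a notch; all at rest (z of new_block in the frame of tray between 0.0275 and 0.036 m and angle between new_block's own x axis and vertical below 0.12 rad and x of new_block in the frame of tray between -0.02 and 0.02 m and angle between the z axis of new_block and the y axis of tray, either way round below 0.2 rad and y of new_block in the frame of follower_face above -0.004 m and y of new_block in the frame of stop below 0.004 m and y of follower_face in the frame of stop above -0.1055 m and value of joint lever below 0.04 rad and velocity of joint follower between -0.005 and 0.005 m/s and linear speed of new_block below 0.01 m/s); the robot touches nothing.
It fails at once if the follower presses the block with over 22 N (contact force between follower and new_block above 22 N).
It fails at once if a bystander is moved by over 30 mm (distance of any of vial_rack, blower, usb_stick from where it was at the start of the episode above 0.03 m).
It also fails if it takes over 67 s, if anything falls off the work surface, if the arm or the gripper's body presses on something with over 40 N, if the wrist force passes 120 N, or if a joint passes its speed limit or range.

## Working session

There is one attempt and no reset: what is moved stays moved. The work goes in short steps, each a Python script; the robot and the scene stay as the last script left them, time stands still between calls to the robot, and variables do not carry over. Pictures are saved under pics/ and viewed, at most 10 in all, crops included, and the job is handed in when it is done.

```bash
mkdir -p pics
cat > h.py <<'E'
import numpy as np, cv2
from rig import arm, kinematics, status, snapshot, sign_off
def cloud(s):
    h,w=s["z_map"].shape; f=h/2/np.tan(np.radians(s["vfov"])/2)
    K=np.array([[f,0,s["cx"]],[0,f,s["cy"]],[0,0,1]])
    u,v=np.meshgrid(np.arange(w),np.arange(h))
    p=cv2.undistortPoints(np.stack([u,v],-1).reshape(-1,1,2).astype(float),K,np.array(s["dist_coeffs"],float)).reshape(h,w,2)
    z=s["z_map"].astype(float); c=np.dstack([p*z[...,None],z])
    P=(c-np.ravel(s["t"]))@np.array(s["R"]); P[z==0]=np.nan
    return P
E
python3 - <<'E'
from h import *
for n in("top","side"):
    s=snapshot(n); cv2.imwrite(f"pics/{n}0.png",s["pixels"]); np.savez(n,P=cloud(s),px=s["pixels"])
    print(n,s["vfov"],-np.array(s["R"]).T@np.ravel(s["t"]),s["dist_coeffs"])
o=status.get_obs();print(o["time"],o["tcp_rot"],o["width"])
E
```

```text
top 47.86714804017948 [ 348.39349334  227.14263821 1034.0467258 ] [-0.04625484  0.          0.          0.          0.        ]
side 43.18363724202939 [ 354.48040417 -756.17618068  636.44313012] [-0.14555258  0.          0.          0.          0.        ]
0.1 [-3.14000087e+00  3.17904235e-05  2.73180842e+00] 85.21609658759641
```

View pics/top0.png

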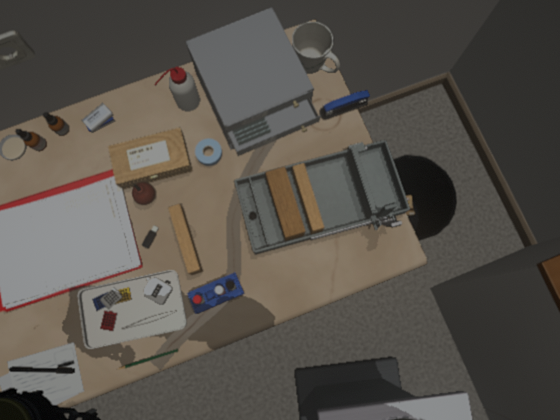

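View pics/side0.png

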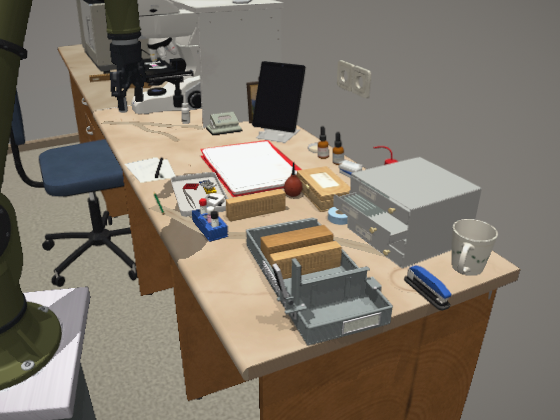

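The top view shows the tray at px (240–410, 145–250), with the follower grip at (382,215), two filed blocks at (285,200) and (308,197), and the loose block at (185,240). The vial rack is at (215,293), the blower at (143,193) and the usb stick at (150,237).

Run:
```python
from h import *
for n in("top","side"):
    d=np.load(n+".npz");P=d["P"]
    if n=="top":
        for u,v in[(185,240),(172,206),(198,272),(190,250),(285,200),(308,197),(382,215),(370,190),(250,215),(240,182),(252,250),(388,146),(410,210),(215,293),(143,193),(320,120)]: print(u,v,P[v,u].round(0))
p=np.load("top.npz"); P=p["P"]; px=p["px"].copy()
a=cv2.resize(px[130:270,160:430],None,fx=2.9,fy=2.9,interpolation=cv2.INTER_CUBIC)
cv2.imwrite("pics/topcrop.png",np.clip(a*1.6,0,255).astype("uint8"))
# loose block: colour/height
z=P[...,2]; m=(z>40)&(z<60); m[:,:160]=0;m[:,215:]=0;m[:190]=0;m[285:]=0
k,l,st,_=cv2.connectedComponentsWithStats(m.astype("uint8"));i=1+np.argmax(st[1:,4]); Q=P[l==i]
print(st[i],Q[:,2].mean(),cv2.minAreaRect(Q[:,:2].astype("float32")))
m=(z>95);m[:,:340]=0;m[:,420:]=0;m[:150]=0;m[260:]=0
Q=P[m];print(len(Q)); print(Q.round(0)[::4])
```

```text
185 240 [529. 395.  51.]
172 206 [606. 418.  48.]
198 272 [463. 379.  11.]
190 250 [507. 386.  50.]
285 200 [590. 176.  59.]
308 197 [592. 126.  54.]
382 215 [533. -23.  65.]
370 190 [587.  -4.  74.]
250 215 [574. 254.  20.]
240 182 [651. 269.  21.]
252 250 [494. 257.  41.]
388 146 [ 966. -304. -754.]
410 210 [ 660. -285. -565.]
215 293 [414. 344.  27.]
143 193 [641. 477.  53.]
320 120 [788.  68.  -2.]
[169 203  31  71 847] 48.90244248635629 ((535.708251953125, 397.88232421875), (151.04019165039062, 26.262142181396484), 12.101837158203125)
201
[[544. -34. 129.]
 [541. -30. 134.]
 [542. -18. 128.]
 [541. -26. 127.]
 [539. -32. 133.]
 [539. -14. 133.]
 [539. -22. 132.]
 [538. -30. 132.]
 [541. -14. 119.]
 [537. -18. 133.]
 [536. -26. 133.]
 [535. -34. 131.]
 [536. -12. 130.]
 [534. -19. 134.]
 [534. -28. 132.]
 [541. -15.  98.]
 [533. -13. 133.]
 [533. -21. 132.]
 [534. -33. 119.]
 [534. -13. 120.]
 [532. -19. 125.]
 [534. -30. 114.]
 [536. -13. 103.]
 [532. -16. 119.]
 [534. -28. 105.]
 [536. -12.  95.]
 [532. -17. 109.]
 [534. -11.  96.]
 [532. -19.  99.]
 [513. -38. 102.]
 [513. -28.  98.]
 [508. -31. 119.]
 [505. -35. 130.]
 [512. -20.  96.]
 [508. -24. 113.]
 [504. -27. 131.]
 [503. -34. 132.]
 [509. -19. 100.]
 [504. -20. 125.]
 [502. -27. 129.]
 [501. -34. 131.]
 [507. -18. 101.]
 [501. -19. 129.]
 [500. -26. 132.]
 [499. -34. 130.]
 [504. -19. 105.]
 [499. -20. 129.]
 [498. -28. 130.]
 [503. -21.  98.]
 [498. -21. 125.]
 [497. -30. 121.]]
```

View pics/topcrop.png

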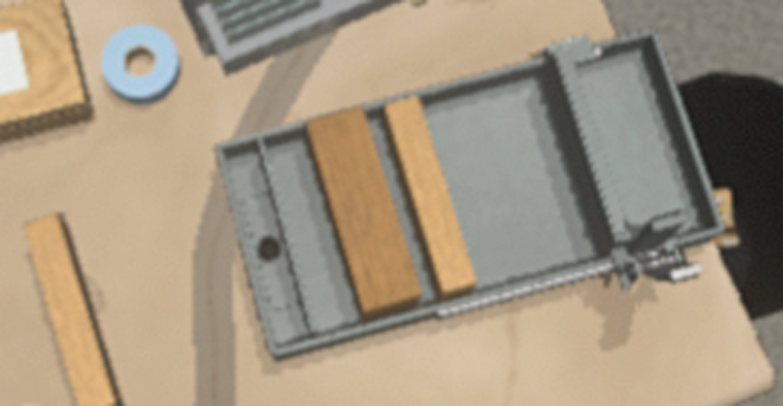

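Run:
```python
from h import *
P=np.load("top.npz")["P"];px=np.load("top.npz")["px"].astype(float);z=P[...,2]
hsv=cv2.cvtColor(np.load("top.npz")["px"],cv2.COLOR_BGR2HSV)
U,V=np.meshgrid(np.arange(560),np.arange(420))
box=lambda u0,u1,v0,v1:(U>=u0)&(U<u1)&(V>=v0)&(V<v1)
# filed blocks: wood colour + height
m=box(260,330,155,245)&(z>47)&(z<66)&(hsv[...,1]>90)
k,l,st,_=cv2.connectedComponentsWithStats(m.astype("uint8"))
for i in range(1,k):
    if st[i,4]>100: Q=P[l==i];print("filed",st[i],np.median(Q[:,2]),cv2.minAreaRect(Q[:,:2].astype("float32")))
# wall tops
m=box(230,415,140,255)&(z>38)&(z<45); Q=P[m];r=cv2.minAreaRect(Q[:,:2].astype("float32"));print("walls",len(Q),r)
# plate top
m=box(335,400,140,215)&(z>68)&(z<78); Q=P[m];r=cv2.minAreaRect(Q[:,:2].astype("float32"));print("plate",len(Q),r)
m=box(240,275,170,255)&(z>50)&(z<62); Q=P[m];print("stop",len(Q), len(Q) and cv2.minAreaRect(Q[:,:2].astype("float32")))
# lateral lines in tray frame guess
t=np.radians(12.1);X=np.array([np.cos(t),np.sin(t)]);Y=np.array([-X[1],X[0]])
for nm,b,zl in(("plate",box(335,400,140,215),(70,78)),("grip",box(350,420,150,260),(108,118)),("gripwide",box(350,420,150,260),(95,140))):
    Q=P[b&(z>zl[0])&(z<zl[1])]; a=Q[:,:2]@X; c=Q[:,:2]@Y
    print(nm,len(Q),"X",np.sort(a).round(0)[::max(1,len(a)//25)],"Y",np.percentile(c,[2,25,50,75,98]).round(1))
print(X,Y)
```

```text
filed [292 164  32  67 819] 54.20503580342482 ((593.9083251953125, 127.07292175292969), (148.3872833251953, 26.039793014526367), 9.65243148803711)
filed [ 266  167   39   71 1444] 60.07161745138686 ((587.4755249023438, 177.33737182617188), (149.2632293701172, 44.27750778198242), 10.207504272460938)
walls 1141 ((625.1180419921875, 97.02611541748047), (248.98046875, 364.668212890625), 3.9288341999053955)
plate 417 ((608.1915283203125, 4.501411437988281), (163.13648986816406, 31.697359085083008), 17.306659698486328)
stop 254 ((583.0669555664062, 227.50845336914062), (54.08578872680664, 158.90869140625), 83.55469512939453)
plate 382 X [516. 527. 535. 541. 547. 553. 559. 564. 570. 576. 581. 587. 593. 599.
 605. 612. 618. 623. 630. 637. 643. 649. 656. 662. 668. 674.] Y [-131.1 -125.8 -122.7 -119.5 -114.7]
grip 27 X [484. 485. 486. 487. 489. 490. 490. 491. 491. 491. 492. 492. 516. 516.
 516. 516. 516. 516. 517. 517. 517. 518. 519. 520. 521. 524. 526.] Y [-146.3 -136.1 -126.8 -125.1 -124. ]
gripwide 201 X [480. 481. 482. 483. 484. 485. 486. 488. 490. 492. 494. 515. 516. 516.
 516. 517. 517. 518. 519. 520. 521. 522. 522. 523. 525. 526.] Y [-147.7 -139.6 -132.6 -126.3 -124. ]
[0.97778324 0.20961856] [-0.20961856  0.97778324]
```

Run:
```python
from h import *
d=np.load("top.npz");P=d["P"];z=P[...,2]
U,V=np.meshgrid(np.arange(560),np.arange(420)); b=(U>225)&(U<420)&(V>135)&(V<260)
t=np.radians(10.3)
for it in range(3):
    X=np.array([np.cos(t),np.sin(t)]);Y=np.array([-X[1],X[0]])
    Q=P[b&(z>39)&(z<44.5)][:,:2]; a=Q@X;c=Q@Y
    c0=np.array([590.7,152])@X
    print("hist",[(int(k),int(n)) for k,n in zip(*np.histogram(a-c0,np.arange(-96,100,4))[::-1])])
    L=[]
    for s in(-1,1):
        w=Q[np.abs(a-c0-s*81.5)<7]
        vx,vy,x0,y0=cv2.fitLine(w.astype("float32"),cv2.DIST_HUBER,0,.01,.01).ravel()
        L.append((np.degrees(np.arctan2(-vx*np.sign(vy),abs(vy))),np.array([x0,y0])@X,len(w)))
    print(L); t=np.radians((L[0][0]*L[0][2]+L[1][0]*L[1][2])/(L[0][2]+L[1][2]))
print(np.degrees(t),"mid",(L[0][1]+L[1][1])/2)
Qa=P[b];a=Qa[...,:2]@X;c=Qa[:,:2]@Y;
mid=(L[0][1]+L[1][1])/2
def rng(nm,m,q): print(nm,m.sum(),np.percentile(q[m],[1,5,25,50,75,95,99]).round(1))
zz=Qa[:,2]
plate=(zz>71)&(zz<78)&(c<-60); rng("plate y",plate,c);
for k in(-60,-30,0,30,60):
    m=plate&(abs(a-mid-k)<12); print(k,np.percentile(c[m],[2,50,98]).round(1) if m.any() else 0)
g=(zz>105)&(zz<135); rng("lever x",g&(a<mid-74),a-mid) ;rng("fixed x",g&(a>mid-74),a-mid)
rng("lever y",g&(a-mid<-74),c);rng("fixed y",g&(a-mid>-74),c)
print("gx",np.histogram((a-mid)[g],np.arange(-110,-20,3)))
st=(zz>50)&(zz<62)&(abs(a-mid)<60);print("y hist",[(int(k),int(n)) for k,n in zip(*np.histogram(c[st],np.arange(-20,160,4))[::-1])])
ew=(zz>39)&(zz<44.5)&(abs(a-mid)<60);print("end walls",[(int(k),int(n)) for k,n in zip(*np.histogram(c[ew],np.arange(-220,170,5))[::-1]) if n])
```

```text
hist [(-96, 3), (-92, 25), (-88, 118), (-84, 156), (-80, 41), (-76, 18), (-72, 11), (-68, 8), (-64, 12), (-60, 10), (-56, 9), (-52, 13), (-48, 10), (-44, 9), (-40, 7), (-36, 10), (-32, 11), (-28, 8), (-24, 8), (-20, 14), (-16, 8), (-12, 9), (-8, 10), (-4, 10), (0, 11), (4, 10), (8, 12), (12, 12), (16, 12), (20, 5), (24, 11), (28, 10), (32, 9), (36, 9), (40, 9), (44, 9), (48, 8), (52, 9), (56, 9), (60, 10), (64, 9), (68, 12), (72, 31), (76, 105), (80, 99), (84, 7), (88, 0), (92, 0)]
[(np.float32(9.187551), np.float64(525.3158988038302), 327), (np.float32(9.303288), np.float64(687.927560640901), 225)]
hist [(-96, 1), (-92, 11), (-88, 85), (-84, 225), (-80, 21), (-76, 17), (-72, 10), (-68, 7), (-64, 12), (-60, 11), (-56, 10), (-52, 11), (-48, 10), (-44, 10), (-40, 9), (-36, 11), (-32, 7), (-28, 9), (-24, 8), (-20, 14), (-16, 7), (-12, 10), (-8, 10), (-4, 12), (0, 9), (4, 11), (8, 12), (12, 11), (16, 11), (20, 10), (24, 5), (28, 12), (32, 12), (36, 6), (40, 9), (44, 9), (48, 10), (52, 8), (56, 10), (60, 8), (64, 10), (68, 10), (72, 12), (76, 112), (80, 121), (84, 0), (88, 1), (92, 0)]
[(
[... 1325 characters left out ...]
9,  -86,  -83,  -80,
        -77,  -74,  -71,  -68,  -65,  -62,  -59,  -56,  -53,  -50,  -47,
        -44,  -41,  -38,  -35,  -32,  -29,  -26,  -23]))
y hist [(-20, 0), (-16, 0), (-12, 0), (-8, 0), (-4, 0), (0, 0), (4, 0), (8, 0), (12, 0), (16, 45), (20, 101), (24, 98), (28, 100), (32, 101), (36, 100), (40, 110), (44, 20), (48, 0), (52, 0), (56, 4), (60, 77), (64, 98), (68, 90), (72, 84), (76, 85), (80, 87), (84, 90), (88, 81), (92, 84), (96, 85), (100, 92), (104, 21), (108, 0), (112, 0), (116, 0), (120, 0), (124, 0), (128, 0), (132, 0), (136, 0), (140, 83), (144, 0), (148, 0), (152, 0)]
end walls [(-180, 26), (-175, 87), (-90, 24), (-85, 10), (40, 21), (45, 2), (100, 8), (105, 3), (140, 4)]
```

```bash
cat >> h.py <<'E'
t=np.radians(9.06);X=np.array([np.cos(t),np.sin(t)]);Y=np.array([-X[1],X[0]]);MID=606.15
def W(x,y,z): return [*((MID+x)*X+y*Y),z]      # tray x, along-tray y (world-projected), height
E
python3 - <<'E'
from h import *
P=np.load("top.npz")["P"];z=P[...,2]
m=(z>46)&(z<53); m[:,:160]=0;m[:,215:]=0;m[:190]=0;m[285:]=0
k,l,st,_=cv2.connectedComponentsWithStats(m.astype("uint8"));i=1+np.argmax(st[1:,4]); Q=P[l==i][:,:2]
vx,vy,_,_=cv2.fitLine(Q.astype("float32"),cv2.DIST_HUBER,0,.01,.01).ravel();
if vx<0:vx,vy=-vx,-vy
d=np.array([vx,vy]);n=np.array([-vy,vx]);a=Q@d;c=Q@n
print(np.degrees(np.arctan2(vy,vx)),np.percentile(a,[0,1,50,99,100]),np.percentile(c,[0,1,50,99,100]))
C=d*np.mean(np.percentile(a,[.5,99.5]))+n*np.mean(np.percentile(c,[.5,99.5]));print(C)
for yaw in(np.arctan2(vy,vx),np.arctan2(vy,vx)+np.pi):
    print("blk",yaw,*[np.round(q,2) if q is not None else None for q in[kinematics.solve_ik([*C,h],[np.pi,0,yaw]) for h in(160,17)]])
for yaw in(t,t+np.pi): print("plc",[np.round(q,2) if q is not None else None for q in[kinematics.solve_ik(W(0,-33.5,h),[np.pi,0,yaw]) for h in(170,22)]])
for yaw in(t+np.pi/2,t-np.pi/2): print("pin",[np.round(q,2) if q is not None else None for q in[kinematics.solve_ik(W(-88.5,y,93),[np.pi,0,yaw]) for y in(-108.5,25)]])
E
```

```text
11.941741 [531.08249907 532.72046238 606.79792482 679.40318749 681.38377704] [265.54713003 266.1177212  278.47997386 290.94878262 291.72315964]
[535.45622005 397.91428835]
blk 0.2084227 [-0.91  0.66  0.42  1.48 -0.29  1.06 -1.79] [-0.87  0.81  0.35  1.61 -0.36  0.78 -1.72]
blk 3.3500154 [-0.48  0.64 -0.35  1.48  0.23  1.07  0.9 ] [-0.5   0.79 -0.31  1.61  0.31  0.79  0.84]
plc [array([-0.43,  0.57,  0.47,  1.64, -0.3 ,  1.  , -1.27]), array([-0.39,  0.75,  0.42,  1.79, -0.44,  0.7 , -1.15])]
plc [array([-0.  ,  0.53, -0.22,  1.64,  0.14,  0.99,  1.46]), array([ 0.  ,  0.71, -0.24,  1.78,  0.25,  0.68,  1.35])]
pin [array([-0.13,  0.52,  0.19,  1.94, -0.15,  0.69,  0.31]), array([-0.33,  0.51,  0.11,  1.96, -0.09,  0.68, -0.01])]
pin [array([ 0.4 ,  0.57, -0.61,  1.93,  0.46,  0.78,  2.84]), array([ 0.19,  0.57, -0.67,  1.96,  0.5 ,  0.78,  2.53])]
```

Run:
```python
from h import *
C=[535.5,397.9];yb=3.350-2*np.pi
arm.move_to([*C,160],[np.pi,0,yb]); arm.move_gripper(62)
arm.line_to([*C,17],rate=120)
arm.move_gripper(15); o=status.get_obs(); print(o["time"],o["width"],o["grip_force"],o["contact_force"],o["eef_pos"])
arm.line_to([*C,175],rate=150)
o=status.get_obs(); print(o["time"],o["width"],o["grip_force"],o["contact_force"],o["tcp_rot"])
s=snapshot("side");cv2.imwrite("pics/side1.png",s["pixels"])
w=snapshot("wrist");cv2.imwrite("pics/wrist1.png",w["pixels"])
```

```text
3.5167 25.44763992315136 59.772300124168396 [-0.18537313  0.68424905  4.2836192 ] [535.82681021 398.28348833  17.71505263]
4.7167 25.640071251781038 58.9468789100647 [-0.1212479   0.53405273 -1.9025241 ] [-3.14069427e+00 -1.67752491e-03 -2.93315081e+00]
```

View pics/wrist1.png

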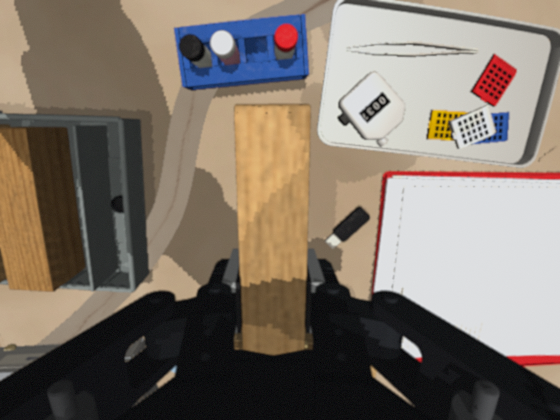

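The wrist view shows the block held straight between the pads (px 235–310 × 105–350). The bystanders are untouched.

Run:
```python
from h import *
yp=t-np.pi
arm.move_to(W(0,-33.5,175),[np.pi,0,yp]); arm.line_to(W(0,-33.5,100))
o=status.get_obs();print(o["time"],o["eef_pos"],W(0,-33.5,100))
w=snapshot("wrist");cv2.imwrite("pics/wrist2.png",w["pixels"]);P=cloud(w);np.savez("wrist",P=P,px=w["pixels"])
Q=P[np.isfinite(P[...,2])];a=Q[:,:2]@X-MID;c=Q[:,:2]@Y;z=Q[:,2]
m=(z>128)&(z<140)&(abs(c+33.5)<25);print("blk top",m.sum(),np.percentile(a[m],[.5,2,50,98,99.5]),np.percentile(c[m],[1,50,99]))
m=(z>39)&(z<44)&(abs(c+33.5)<45);print("walls",[(int(k),int(n)) for k,n in zip(*np.histogram(a[m],np.arange(-100,100,2))[::-1]) if n>15])
m=(z>70)&(z<78)&(abs(a)<70);print("plate",m.sum(),np.percentile(c[m],[2,98]) if m.any() else 0)
```

```text
6.7583 [604.29059758  63.31981817 100.53838421] [np.float64(603.8628621605036), np.float64(62.367589365988835), 100]
blk top 18291 [-73.19082868 -71.86638409 -29.17020012  22.28841625  24.62382159] [-48.11856886 -32.7166846  -17.47416148]
walls [(-86, 233), (-84, 411), (-82, 456), (-80, 363)]
plate 4069 [-96.65395717 -84.98678933]
```

View pics/wrist2.png

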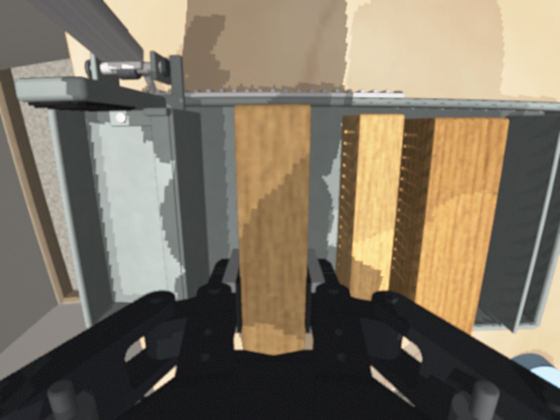

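The held block sits square over the gap, about 6 mm from the near wall's inside face. The first filed block is at px x=345 and the follower plate at x=180, both clear.

Run:
```python
from h import *
r=arm.line_to(W(-.7,-34,35),rate=80,stop_force=8); print(r)
if not r:
    r=arm.line_to(W(-.7,-34,20.5),rate=25,stop_force=6)
o=status.get_obs();print(r,o["time"],o["eef_pos"],o["contact_force"])
if o["eef_pos"][2]<26:
    arm.move_gripper(42); o=status.get_obs();print(o["width"],o["grip_force"])
    arm.line_to(W(-.7,-34,175),rate=150)
    o=status.get_obs();print(o["time"])
    w=snapshot("top");P=cloud(w);cv2.imwrite("pics/top2.png",w["pixels"])
    w=snapshot("wrist");P=cloud(w)
    Q=P[np.isfinite(P[...,2])];a=Q[:,:2]@X-MID;c=Q[:,:2]@Y;z=Q[:,2]
    m=(z>50)&(z<60)&(c>-70)&(c<8)&(abs(a)<80);print(m.sum(),np.percentile(z[m],50),cv2.minAreaRect(np.c_[a,c][m].astype("float32")))
    cv2.imwrite("pics/wrist3.png",w["pixels"])
```

```text
False
True 8.2833 [603.16629895  61.74374377  22.67565826] [-1.15590163 -0.45859624  6.45941147]
41.93686850202314 0.0
9.7583
5001 55.02710297044203 ((-0.2906036376953125, -34.0340461730957), (148.8215789794922, 25.63313102722168), 0.37549856305122375)
```

View pics/wrist3.png

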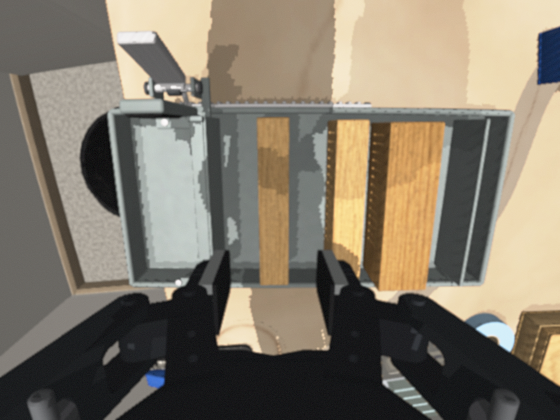

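The block stands upright and square in the gap (px 258–290 × 118–283). Next I'll look at the grips from near with the pinch orientation.

Run:
```python
from h import *
arm.move_to(W(-88.5,-150,215),[np.pi,0,t+np.pi/2]); arm.move_gripper(85)
o=status.get_obs();print(o["time"],o["eef_pos"],o["contact_force"])
w=snapshot("wrist");P=cloud(w);cv2.imwrite("pics/wrist4.png",w["pixels"])
Q=P[np.isfinite(P[...,2])];a=Q[:,:2]@X-MID;c=Q[:,:2]@Y;z=Q[:,2]
b=(abs(a+90)<50)&(c>-135)&(c<-75)
for lo,hi in((84,92),(92,100),(100,108),(108,116),(116,124),(124,136)):
    for nm,s in(("lev",a<-92),("fix",a>=-92)):
        m=b&s&(z>lo)&(z<hi)
        if m.sum()>5: print(lo,nm,m.sum(),"x",np.percentile(a[m],[2,50,98]).round(1),"y",np.percentile(c[m],[2,98]).round(1))
```

```text
11.4 [534.84471812 -66.54967825 214.94115217] [0.26917572 0.1942232  0.24198306]
84 lev 73 x [-104.5 -101.6 -100.2] y [-119.2  -98.5]
92 lev 76 x [-105.5 -103.1 -102.3] y [-119.3  -98.4]
92 fix 9 x [-83.1 -80.1 -75.4] y [-98.2 -96.4]
100 lev 100 x [-109.3 -105.2 -104.2] y [-119.1  -98.3]
108 lev 96 x [-108.3 -107.4 -106.1] y [-119.5  -98.7]
108 fix 8 x [-81.9 -79.4 -74.2] y [-99.  -96.3]
116 lev 109 x [-112.1 -109.3 -108.1] y [-119.3  -98.3]
116 fix 28 x [-82.9 -82.9 -82.6] y [-119.9  -96.7]
124 lev 376 x [-118.3 -114.  -110.3] y [-119.5  -98.5]
124 fix 448 x [-82.5 -78.8 -73.6] y [-121.   -96.7]
```

View pics/wrist4.png

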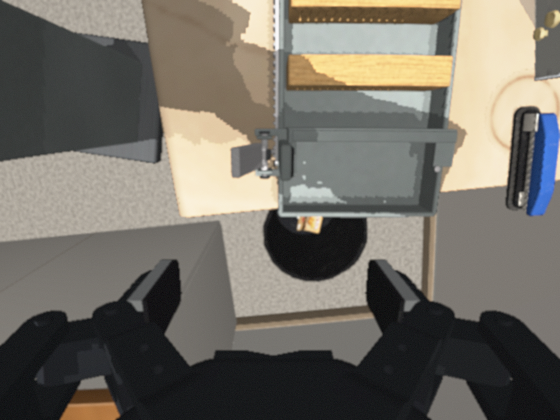

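Lever outer face is at tray x −113 and the fixed grip's outer face at −73.6, which gives 39.4 mm as specified. The pinch point is therefore x −87.6, y −108.9.

Run:
```python
from h import *
g=(-87.6,-108.9)
arm.line_to(W(*g,170)); r=arm.line_to(W(*g,93),rate=60,stop_force=8)
o=status.get_obs();print(r,o["time"],o["eef_pos"],o["contact_force"])
if not r:
    arm.move_gripper(20);o=status.get_obs();print(o["time"],o["width"],o["grip_force"],o["eef_pos"],o["contact_force"])
    arm.sleep(.3);o=status.get_obs();print(o["eef_pos"],o["contact_force"],"trayxy",o["eef_pos"][:2]@X-MID,o["eef_pos"][:2]@Y)
    cv2.imwrite("pics/side2.png",snapshot("side")["pixels"])
```

```text
False 13.4417 [529.49696267 -25.88272725  93.37024487] [-0.57210736  0.57991893 -0.11916493]
14.0083 26.37530888257705 63.714895248413086 [527.65789639 -26.18023671  93.17313179] [-2.83120085 -0.57205459  6.49663439]
[527.68509998 -26.15551676  93.17944331] [-4.33749897 -0.35195848  6.95820365] trayxy -89.166984008481 -108.92307824418847
```

Run:
```python
from h import *
x0,y0=-88.9,-108.92
def rep(r):
    o=status.get_obs();f=o["contact_force"];e=o["eef_pos"][:2];print(r,round(o["time"],2),"x",round(e@X-MID,2),"s",round(e@Y-y0,2),"f",(f[:2]@X).round(1),(f[:2]@Y).round(1),f[2].round(1),"w",round(o["width"],1),flush=True)
    return e@Y-y0
for d,v in((20,30),(50,30),(75,20),(95,20),(138,10)):
    r=arm.line_to(W(x0,y0+d,93),rate=v,stop_force=9); rep(r)
    if r: break
arm.sleep(.3);rep("rest")
```

```text
False 15.18 x -89.17 s 20.87 f -0.6 0.6 6.0 w 26.1
False 16.32 x -89.19 s 50.47 f -0.8 -0.6 5.9 w 26.4
False 17.73 x -89.19 s 75.27 f -0.2 -0.8 5.2 w 26.4
False 18.88 x -89.19 s 94.86 f -0.9 -2.4 4.9 w 26.4
True 22.05 x -89.25 s 129.1 f 3.4 -0.3 4.6 w 26.7
rest 22.35 x -89.26 s 129.13 f 2.4 -1.8 5.7 w 26.6
```

Run:
```python
from h import *
w=snapshot("side");P=cloud(w);px=w["pixels"]
cv2.imwrite("pics/side3.png",cv2.resize(px[200:345,215:400],None,fx=4,fy=4,interpolation=cv2.INTER_CUBIC))
for n,w in(("side",w),("top",snapshot("top"))):
    P=cloud(w);Q=P[np.isfinite(P[...,2])];a=Q[:,:2]@X-MID;c=Q[:,:2]@Y;z=Q[:,2];b=abs(a-20)<45
    m=b&(z>71)&(z<77)&(c<80);print(n,"plate",np.percentile(c[m],[2,50,98]).round(1),m.sum())
    m=b&(z>51)&(z<62)&(c>30);print([(int(k),int(h)) for k,h in zip(*np.histogram(c[m],np.arange(30,150,2))[::-1])])
o=status.get_obs();print(o["contact_force"],o["eef_pos"][:2]@Y)
```

```text
side plate [29.9 34.8 42.1] 149
[(30, 0), (32, 0), (34, 4), (36, 15), (38, 52), (40, 73), (42, 34), (44, 2), (46, 0), (48, 0), (50, 0), (52, 0), (54, 0), (56, 0), (58, 0), (60, 0), (62, 0), (64, 0), (66, 2), (68, 6), (70, 16), (72, 20), (74, 16), (76, 25), (78, 19), (80, 20), (82, 21), (84, 24), (86, 17), (88, 17), (90, 24), (92, 35), (94, 42), (96, 47), (98, 29), (100, 18), (102, 12), (104, 15), (106, 13), (108, 7), (110, 15), (112, 10), (114, 17), (116, 13), (118, 13), (120, 10), (122, 9), (124, 11), (126, 14), (128, 11), (130, 9), (132, 10), (134, 9), (136, 9), (138, 6), (140, 2), (142, 0), (144, 0), (146, 0)]
top plate [32.5 38.5 44.2] 215
[(30, 0), (32, 0), (34, 0), (36, 0), (38, 0), (40, 0), (42, 3), (44, 50), (46, 36), (48, 36), (50, 38), (52, 39), (54, 36), (56, 39), (58, 36), (60, 35), (62, 40), (64, 33), (66, 37), (68, 37), (70, 36), (72, 37), (74, 40), (76, 37), (78, 37), (80, 36), (82, 36), (84, 38), (86, 37), (88, 36), (90, 36), (92, 35), (94, 36), (96, 24), (98, 33), (100, 35), (102, 35), (104, 34), (106, 34), (108, 30), (110, 33), (112, 37), (114, 31), (116, 35), (118, 32), (120, 29), (122, 31), (124, 34), (126, 31), (128, 36), (130, 32), (132, 32), (134, 32), (136, 35), (138, 32), (140, 38), (142, 26), (144, 0), (146, 0)]
[ 2.6757919  -1.27970615  5.11122698] 20.20506080564774
```

View pics/side3.png

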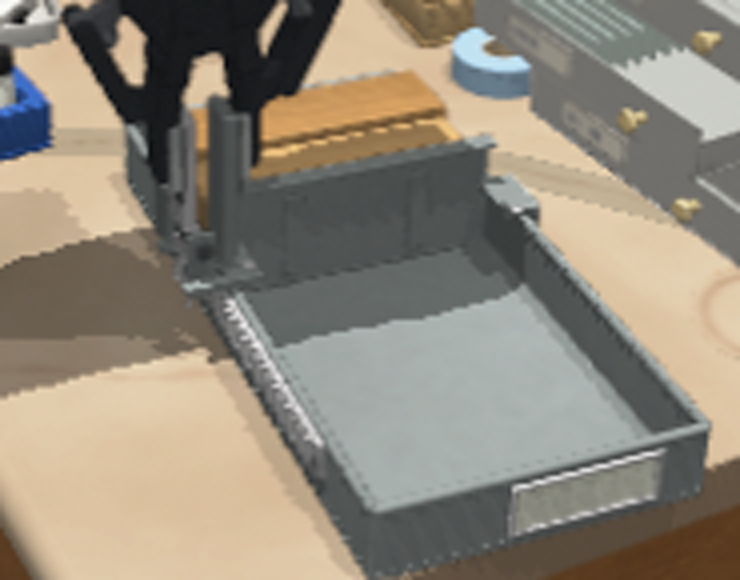

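Squeezed, the row is closed up: there are no gaps from the plate at 44 to the stop at 141, and travel is 129.1 mm, so notch 128 applies. I'll back off to 128 and release.

Run:
```python
from h import *
x0,y0=-89.0,-108.92; d=128.0
for k in range(3):
    arm.line_to(W(x0,y0+d,93),rate=5); arm.sleep(.2)
    o=status.get_obs();s=o["eef_pos"][:2]@Y-y0;print(s,o["contact_force"])
    if abs(s-128)<.15: break
    d+=128-s
arm.move_gripper(85); arm.sleep(.3);o=status.get_obs();print(o["time"],o["width"],o["contact_force"])
c0=o["eef_pos"][:2]@Y
arm.line_to(W(x0,c0,215)); arm.line_to(W(x0,c0-41,215))
w=snapshot("wrist");P=cloud(w);cv2.imwrite("pics/wrist5.png",w["pixels"])
Q=P[np.isfinite(P[...,2])];a=Q[:,:2]@X-MID;c=Q[:,:2]@Y-128;z=Q[:,2]
b=(abs(a+90)<50)&(c>-135)&(c<-75)
for lo,hi in((92,100),(108,116),(116,124),(124,136)):
    for nm,q in(("lev",a<-92),("fix",a>=-92)):
        m=b&q&(z>lo)&(z<hi)
        if m.sum()>5: print(lo,nm,m.sum(),"x",np.percentile(a[m],[2,50,98]).round(1),"y",np.percentile(c[m],[2,98]).round(1))
m=(abs(a)<60)&(z>71)&(z<77);print("plate",np.percentile(c[m]+128,[2,98]))
```

```text
129.00774351151054 [-1.45282027  0.64163172  5.372112  ]
127.94095850557039 [-1.48504837  0.30901773  5.1234297 ]
24.5583 84.75584803613984 [ 0.16866734  0.30725355 -0.59662002]
92 lev 81 x [-105.1 -103.4 -102.3] y [-119.3  -98.3]
92 fix 23 x [-83.7 -82.9 -79.8] y [-119.   -96.6]
108 lev 95 x [-108.6 -107.3 -106.4] y [-119.6  -98.7]
116 lev 110 x [-112.3 -109.4 -108.1] y [-119.2  -98.3]
116 fix 8 x [-83.3 -79.9 -75.6] y [-98.3 -96.3]
124 lev 385 x [-118.4 -114.  -110.4] y [-119.5  -98.5]
124 fix 465 x [-83.5 -78.7 -74. ] y [-120.9  -96.9]
plate [30.97288155 42.9422142 ]
```

View pics/wrist5.png

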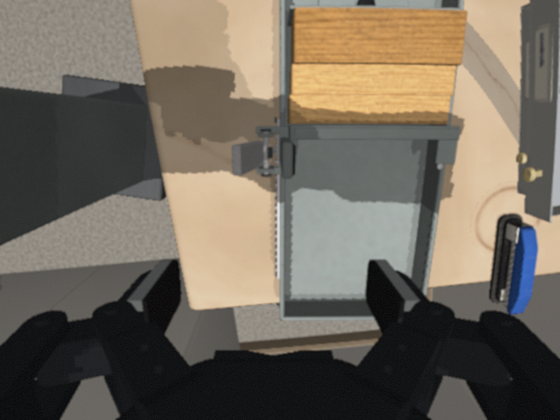

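The row is closed up against the plate. The lever is leaning out exactly as it did at rest (inner face −107.3 against −107.4 before), with the follower at 128 mm.

```bash
python3 -c "
from h import *
print(sign_off())"
```

```text
the job is handed in; nothing more can be done
None
```

The block is filed in the gap, the row is closed up, and the pawl is home in the 128 mm notch (the row stopped the follower at about 129 mm); the job is handed in, but no verdict came back.

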